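# Set up a sine bar on gauge blocks to check a taper wedge

## Task

Set up the sine bar on the granite plate to check the taper wedge: pick out the two square gauge blocks that together make 30 mm and stack them squarely on the plate, then rest the sine bar with the roller of its open end centrally on the stack and the roller of its stop end on the plate. Last, lay the wedge centrally along the top of the bar with its thick end up against the stop, so that its upper face comes out level. Leave the other two gauge blocks and the white spindle part where they are.

Things in the scene. Friction and masses are not known exactly. Their poses are not given: they have to be found in the camera images.
- granite_plate: grey granite inspection plate, 210 (its x) x 140 (its y) x 30 mm high, fixed to the bench; origin at the centre of its underside, so its flat top is 30 mm above the origin
- sine_bar: steel sine bar, 0.4 kg, 25 mm wide (its y), on two cross rollers of 20 mm diameter at x = -50 and +50 mm. Origin midway between the rollers, level with their undersides. Body: x = -62 to +62 mm, flat sides 12 to 30 mm up (6 to 30 between x = -38 and +38), flat top 30 mm up. Stop plate on the -x end: inner face at x = -62, 5 mm thick, 12 mm above the top. +x end open. Starts level on the bench
- open_roller (a point): centre of the sine bar's roller at its open (+x) end, 10 mm above the roller's underside; with this roller raised 30 mm over the other (axes 100 mm apart) the bar slopes by 17.5 degrees
- stop_roller (a point): centre of the sine bar's roller at its stop (-x) end, 10 mm above the roller's underside
- taper_wedge: plain machined steel wedge, about 0.22 kg, 76 mm long (its x), 20 mm wide (its y) with flat upright sides; 32 mm high at the thick end (-x), falling evenly to 8 mm at the thin end (+x). Origin at the centre of its flat underside; starts lying on that underside on the bench
- spindle_part: small white plastic spindle part, 24 mm across, 27 mm tall, standing on the bench to the right of the cork mat; to be left alone (two more stand farther back)
- gauge_block_08: square steel gauge block, 24 x 24 mm, 8 mm thick, 36 g, with a small dark screw hole marked at its centre; one of four (8, 15, 22 and 29 mm thick) that start lying flat, in any order, on a brown cork mat 3 mm thick, square faces up; origin at the centre of its underside, z up through the thickness
- gauge_block_15: square steel gauge block, 24 x 24 mm, 15 mm thick, 68 g, with a small dark screw hole marked at its centre; one of four (8, 15, 22 and 29 mm thick) that start lying flat, in any order, on a brown cork mat 3 mm thick, square faces up; origin at the centre of its underside, z up through the thickness
- gauge_block_22: square steel gauge block, 24 x 24 mm, 22 mm thick, 99 g, with a small dark screw hole marked at its centre; one of four (8, 15, 22 and 29 mm thick) that start lying flat, in any order, on a brown cork mat 3 mm thick, square faces up; origin at the centre of its underside, z up through the thickness
- gauge_block_29: square steel gauge block, 24 x 24 mm, 29 mm thick, 130 g, with a small dark screw hole marked at its centre; one of four (8, 15, 22 and 29 mm thick) that start lying flat, in any order, on a brown cork mat 3 mm thick, square faces up; origin at the centre of its underside, z up through the thickness
Not all that is in view belongs to the job. What is shaped like the gauge_block_08 but blue or purple is not meant.

How it is judged:
On the way, in this order (a step that is already met when the one before it is completed fails the run):
1. the 8 mm and 22 mm gauge blocks stand stacked flat on the granite plate, let go (((z of gauge_block_08 in the frame of granite_plate between 0.028 and 0.032 m and z of gauge_block_22 in the frame of granite_plate between 0.036 and 0.04 m) or (z of gauge_block_22 in the frame of granite_plate between 0.028 and 0.032 m and z of gauge_block_08 in the frame of granite_plate between 0.05 and 0.054 m)) and angle between each of gauge_block_08, gauge_block_22's own z axis and vertical below 0.04 rad and horizontal distance between gauge_block_08 and gauge_block_22 below 0.008 m and contact force between the fingers and gauge_block_08 below 0.2 N and contact force between the fingers and gauge_block_22 below 0.2 N), for 0.2 s.
2. the sine bar rests on the stack with its open-end roller and on the plate with its stop-end roller, let go (((z of gauge_block_08 in the frame of granite_plate between 0.028 and 0.032 m and z of gauge_block_22 in the frame of granite_plate between 0.036 and 0.04 m) or (z of gauge_block_22 in the frame of granite_plate between 0.028 and 0.032 m and z of gauge_block_08 in the frame of granite_plate between 0.05 and 0.054 m)) and angle between each of gauge_block_08, gauge_block_22's own z axis and vertical below 0.04 rad and horizontal distance between gauge_block_08 and gauge_block_22 below 0.008 m and z of stop_roller in the frame of granite_plate between 0.037 and 0.043 m and z of open_roller in the frame of granite_plate between 0.067 and 0.073 m and horizontal distance between open_roller and gauge_block_08 below 0.011 m and horizontal distance between open_roller and gauge_block_22 below 0.011 m and angle between sine_bar's own z axis and vertical below 0.4 rad and angle between sine_bar's own y axis and vertical between 1.52 and 1.62 rad and contact force between the fingers and sine_bar below 0.2 N), for 0.2 s.
3. the wedge lies on the sloping bar, thick end at the stop, let go (((z of gauge_block_08 in the frame of granite_plate between 0.028 and 0.032 m and z of gauge_block_22 in the frame of granite_plate between 0.036 and 0.04 m) or (z of gauge_block_22 in the frame of granite_plate between 0.028 and 0.032 m and z of gauge_block_08 in the frame of granite_plate between 0.05 and 0.054 m)) and angle between each of gauge_block_08, gauge_block_22's own z axis and vertical below 0.04 rad and horizontal distance between gauge_block_08 and gauge_block_22 below 0.008 m and z of stop_roller in the frame of granite_plate between 0.037 and 0.043 m and z of open_roller in the frame of granite_plate between 0.067 and 0.073 m and horizontal distance between open_roller and gauge_block_08 below 0.011 m and horizontal distance between open_roller and gauge_block_22 below 0.011 m and angle between sine_bar's own z axis and vertical below 0.4 rad and angle between sine_bar's own y axis and vertical between 1.52 and 1.62 rad and x of taper_wedge in the frame of sine_bar between -0.0265 and -0.014 m and y of taper_wedge in the frame of sine_bar between -0.008 and 0.008 m and z of taper_wedge in the frame of sine_bar between 0.028 and 0.033 m and x of stop_roller in the frame of taper_wedge below 0 m and angle between the z axis of taper_wedge and the z axis of sine_bar, either way round below 0.04 rad and angle between the x axis of taper_wedge and the x axis of sine_bar, either way round below 0.12 rad and contact force between the fingers and taper_wedge below 0.2 N), for 0.2 s.
At the end, for the whole second after the job is handed in: The 8 and 22 mm blocks stand stacked flat on the plate (centres within 8 mm); open-end roller on the stack within 11 mm of its centre, stop-end roller on the plate; wedge flat on the bar, within 8 mm of its midline, thick end within 10 mm of the stop; all at rest, the others unmoved (15 mm) (((z of gauge_block_08 in the frame of granite_plate between 0.028 and 0.032 m and z of gauge_block_22 in the frame of granite_plate between 0.036 and 0.04 m) or (z of gauge_block_22 in the frame of granite_plate between 0.028 and 0.032 m and z of gauge_block_08 in the frame of granite_plate between 0.05 and 0.054 m)) and angle between each of gauge_block_08, gauge_block_22's own z axis and vertical below 0.04 rad and horizontal distance between gauge_block_08 and gauge_block_22 below 0.008 m and z of stop_roller in the frame of granite_plate between 0.037 and 0.043 m and z of open_roller in the frame of granite_plate between 0.067 and 0.073 m and horizontal distance between open_roller and gauge_block_08 below 0.011 m and horizontal distance between open_roller and gauge_block_22 below 0.011 m and angle between sine_bar's own z axis and vertical below 0.4 rad and angle between sine_bar's own y axis and vertical between 1.52 and 1.62 rad and x of taper_wedge in the frame of sine_bar between -0.0265 and -0.014 m and y of taper_wedge in the frame of sine_bar between -0.008 and 0.008 m and z of taper_wedge in the frame of sine_bar between 0.028 and 0.033 m and x of stop_roller in the frame of taper_wedge below 0 m and angle between the z axis of taper_wedge and the z axis of sine_bar, either way round below 0.04 rad and angle between the x axis of taper_wedge and the x axis of sine_bar, either way round below 0.12 rad and linear speed of each of gauge_block_08, gauge_block_22, sine_bar, taper_wedge below 0.01 m/s and distance of each of gauge_block_15, gauge_block_29, spindle_part from where it was at the start of the episode below 0.015 m); the robot touches nothing.
It fails at once if another gauge block or the spindle part is moved by more than 15 mm (distance of any of gauge_block_15, gauge_block_29, spindle_part from where it was at the start of the episode above 0.015 m).
It also fails if it takes over 106 s, if anything falls off the work surface, if the arm or the gripper's body presses on something with over 40 N, if the wrist force passes 120 N, or if a joint passes its speed limit or range.

## Robot

A 6-joint arm with a two-finger parallel gripper is mounted at the origin on a cart in front of the work surface, level with it; the furniture and walls round the work are solid. World frame = base frame: x ahead of the robot, y to its left, z up, the work surface at z = 0. Lengths are in m, angles in rad, forces in N, time in s.
With the tool pointing down it reaches from about 0.425 to 0.925 m from the base axis. Payload 12.5 kg.
Tool frame: the origin (TCP) lies midway between the tips of the shut fingers; the grasp point (between the pads) lies 19 mm behind it; x points along the fingers, z is the direction in which the jaws open and shut, and the axes are right-handed (so a half turn about x gives the same grasp; the last joint's range is limited). The gripper opens to 85 mm and grips with 20 to 120 N. Pads are 22 mm wide; open, the fingers measure 114 mm over their backs; the gripper's body (76 mm by 85 mm) begins 54 mm behind the grasp point. The pads swing forward as they close: fully open they stand 13 mm farther back than shut.
Start: joints at [-1.358, 0.491, 1.559, -0, 1.092, -0.106], TCP at [0.196, -0.594, 0.231] pointing down, gripper open.
Joint ranges: [-3.1, 3.1], [-0.84, 2.19], [0.05, 2.79], [-1.13, 4.28], [0.06, 2.93], [-2.69, 2.69]. Speed limits (rad/s): [2.22, 2.22, 2.79, 3.14, 3.14, 3.14].

## Interface

Orientations are given as a unit quaternion [x, y, z, w].
In Python, from cell import robot, optics gives the robot as it stands.
- The arm moves only by the shell command python3 -m creep 'ROWS'. ROWS is JSON, a list of rows, each a list of 3 entries, a list of its own where there are three numbers: the shift along the world's x, y, z in units of 30 mm (1.0 is 30 mm), then the turn, a rotation vector about the world's x, y, z in units of 6 degrees (1.0 is 6 degrees), then the finger opening in mm, from 0 to 85.4. In form: [[[x, y, z], [wx, wy, wz], jaw], ...]. A call has 1 to 5 rows; each row shifts and turns the commanded pose from where the row before left it; what a row does not reach is not made up. A row lasts 1/12 s, in which the tool goes at most 41.7 mm and 7.16 degrees, less where a joint would pass 70% of its speed; a pose out of reach is approached as far as the arm can. A call is refused whole if a number of a shift passes 1 or a number of a turn 1, either way. A call with a gripper value outside its range is refused whole. The fingers move at their own pace and stop on an object; the grip force is fixed at half the most. Time passes only in rows, so rows that do not move let the fingers close. It gives the time, the measured TCP pose, the force and the opening at its end, in the units of the state.
- robot.read_state(): the state, without advancing time (a new reading comes with each control period).
- optics.read_camera(name): name is "scene" or "top"; returns a dict with "color" (480x640x3 uint8, red, green, blue), "intrinsics" (3x3 intrinsics, pixels), "T" (4x4, takes a point from camera to world coordinates). Camera axes: x right, y down, z forward; pixel columns grow to the right and rows downward; lengths in m; the calibration is good to about 2 mm. A picture is of the moment at which its call begins. There is no depth.
- robot.close_job(): hands the job in, once; it reports no verdict.
The state is a dict: "clock": time; "joint_pos": joint angles; "qvel": joint speeds; "tau": joint torques, N m; "tcp_pos": TCP position; "tool_rot": TCP orientation; "force": force on the tool from outside, world axes, zero at the start; "moment": the same for the moment, N m; "grip_width": finger opening in m.
Only numpy, scipy, OpenCV 4.12 (cv2) and the standard library are available. Lean on these libraries where they do the work, as an engineer would, in place of code of your own. Each camera call takes 0.05 s, during which the arm holds its last target. There are 200 camera calls.

## Working session

There is one attempt and no reset: what is moved stays moved. The work goes in short steps, Python scripts to look and compute and a shell command to move; the robot and the scene stay as the last step left them, time stands still between calls to the robot, and variables do not carry over. Pictures are saved under pics/ and viewed, about 12 in all and at most 16, crops included, and the job is handed in when it is done.

```bash
ls; mkdir -p pics; python3 - <<'E'
from cell import robot, optics
import cv2,numpy as np
for n in("scene","top"):
    d=optics.read_camera(n);cv2.imwrite(f"pics/{n}0.png",d["color"][:,:,::-1]);print(n,np.round(d["intrinsics"],1).tolist(),np.round(d["T"],3).tolist())
print(robot.read_state())
E
```

```text
pics
scene [[584.7, 0.0, 318.9], [0.0, 584.7, 238.6], [0.0, 0.0, 1.0]] [[-0.908, -0.236, 0.345, 0.108], [-0.418, 0.552, -0.721, 0.654], [-0.02, -0.799, -0.6, 0.73], [0.0, 0.0, 0.0, 1.0]]
top [[530.6, 0.0, 311.4], [0.0, 530.6, 234.8], [0.0, 0.0, 1.0]] [[0.011, -0.989, 0.15, 0.377], [-1.0, -0.013, -0.017, -0.169], [0.018, -0.15, -0.989, 0.906], [0.0, 0.0, 0.0, 1.0]]
{'clock': 0.1, 'joint_pos': array([-1.35758261e+00,  4.91491411e-01,  1.55939735e+00, -2.82940050e-05,
        1.09166063e+00, -1.05597775e-01]), 'qvel': array([-0.00107334, -0.00068582, -0.00276442, -0.00035149, -0.00081653,
        0.00109691]), 'tau': array([ 2.69200253e-03, -6.19443512e+01, -2.62025303e+01, -1.10568694e-04,
        2.89136588e-03,  3.20731704e-05]), 'tcp_pos': array([ 0.19587446, -0.59330967,  0.23078801]), 'tool_rot': array([ 0.41451072,  0.57328692, -0.41407198,  0.57277166]), 'force': array([ 0.64936591,  0.15600271, -0.13280707]), 'moment': array([ 0.04089764, -0.01749828,  0.0375037 ]), 'grip_width': 0.08557809678722564}
```

View pics/scene0.png

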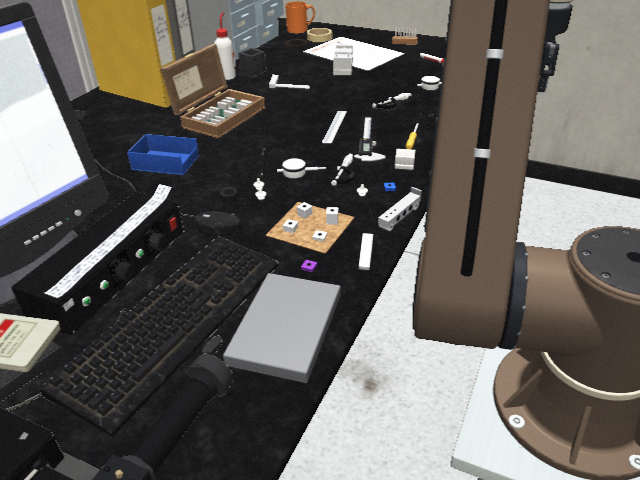

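View pics/top0.png

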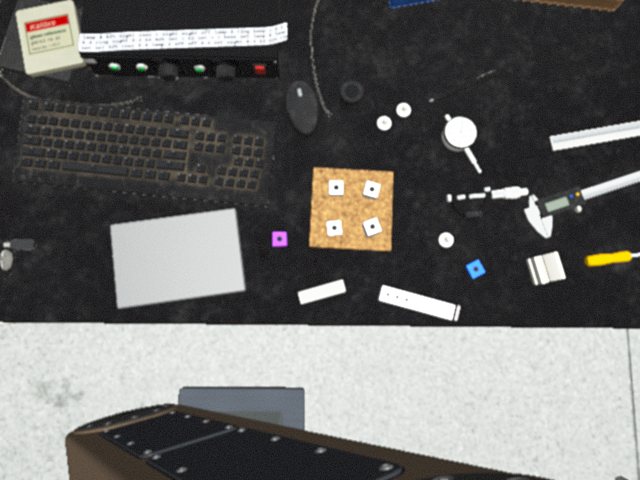

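Scene view: four blocks on the cork mat (about 270–355, 205–250), plate at (285,325), wedge at (366,252), bar at (402,208). Top view: mat at (352,208), blocks at (336,187), (372,188), (334,228), (373,226), wedge at (322,291), bar at (419,302), plate at (178,257). Next I zoom in and get the contours.

```bash
cat > h.py <<'E'
import numpy as np,cv2
from cell import robot,optics
def cam(n):
    d=optics.read_camera(n);return d["color"],d["intrinsics"],d["T"]
def ray(K,T,uv,z):
    d=T[:3,:3]@np.linalg.inv(K)@np.array([uv[0],uv[1],1.]);return T[:3,3]+d*(z-T[2,3])/d[2]
def proj(K,T,p):
    q=K@(T[:3,:3].T@(np.array(p)-T[:3,3]));return q[:2]/q[2]
def blobs(im,roi,thr=150,sat=60):
    x0,y0,x1,y1=roi;h=cv2.cvtColor(im,cv2.COLOR_RGB2HSV)[y0:y1,x0:x1]
    m=((h[...,2]>thr)&(h[...,1]<sat)).astype(np.uint8)
    out=[]
    for c in cv2.findContours(m,cv2.RETR_EXTERNAL,cv2.CHAIN_APPROX_NONE,offset=(x0,y0))[0]:
        if cv2.contourArea(c)>40: out.append((cv2.contourArea(c),cv2.minAreaRect(c),c))
    return out
def st():
    s=robot.read_state();print({k:np.round(s[k],4).tolist() for k in("clock","tcp_pos","tool_rot","force","grip_width","joint_pos")})
E
python3 - <<'E'
from h import *
a,K,T=cam("top");b,Ks,Ts=cam("scene")
c1=cv2.resize(b[195:275,260:430],None,fx=4.7,fy=4.7,interpolation=cv2.INTER_CUBIC)[:,:799]
c2=cv2.resize(a[160:330,290:490],None,fx=2,fy=2,interpolation=cv2.INTER_CUBIC)[:220]
c2=cv2.resize(a[165:325,295:465],None,fx=1.35,fy=1.35)
cv2.imwrite("pics/z1.png",c1[:,:,::-1])
for ar,r,c in blobs(a,(100,160,480,325)):
    p=cv2.boxPoints(r);print(round(ar),np.round(r[0],1),np.round(r[1],1),round(r[2],1),"z0:",np.round([ray(K,T,q,.0)[:2] for q in p],3).tolist(), np.round(ray(K,T,r[0],.0),4)[:2])
E
```

```text
1260 [419.1 302.9] [81.9 16.8] 15.3 z0: [[0.404, -0.297], [0.431, -0.305], [0.396, -0.44], [0.369, -0.431]] [ 0.4002 -0.3684]
574 [321.4 291.4] [13.3 47.5] 74.1 z0: [[0.417, -0.16], [0.44, -0.238], [0.418, -0.244], [0.395, -0.166]] [ 0.4177 -0.2019]
170 [445.8 239.8] [14.8 14.1] 45.0 z0: [[0.509, -0.399], [0.527, -0.417], [0.509, -0.435], [0.491, -0.417]] [ 0.5092 -0.4169]
209 [333.9 227.3] [15.5 15.4] 82.9 z0: [[0.54, -0.208], [0.544, -0.234], [0.517, -0.238], [0.513, -0.211]] [ 0.5284 -0.2227]
233 [372.  226.4] [16.3 16. ] 68.2 z0: [[0.539, -0.271], [0.55, -0.297], [0.523, -0.307], [0.512, -0.281]] [ 0.5309 -0.2888]
10325 [176.  257.7] [ 83.1 129.1] 82.3 z0: [[0.527, 0.169], [0.56, -0.05], [0.418, -0.073], [0.387, 0.141]] [0.4722 0.0471]
216 [371.4 189. ] [15.7 15.7] 15.9 z0: [[0.588, -0.271], [0.615, -0.279], [0.607, -0.305], [0.58, -0.298]] [ 0.5975 -0.2883]
208 [335.5 187.5] [15. 15.] 90.0 z0: [[0.613, -0.212], [0.613, -0.238], [0.586, -0.238], [0.586, -0.212]] [ 0.5992 -0.2252]
```

View pics/z1.png

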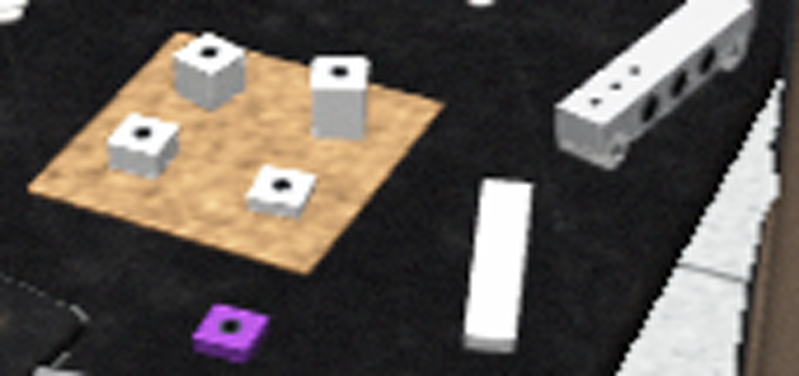

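The zoom shows heights clearly: 8 mm at crop (280,190), 15 at (142,147), 22 at (208,72) and 29 at (340,95). In the top view these are (334,227), (336,187), (371,189) and (372,226). The bar's stop is at its −y end (crop 790,0 side) and the wedge's thin end is at +y (crop 490,345).

```bash
python3 - <<'E'
from h import *
from scipy.spatial.transform import Rotation as R
a,K,T=cam("top")
B=blobs(a,(100,160,480,325),thr=170)
def near(u,v):return min(B,key=lambda b:np.hypot(b[1][0][0]-u,b[1][0][1]-v))
g=cv2.cvtColor(a,cv2.COLOR_RGB2GRAY)
for n,u,v,z in(("22",371,189,.025),("8",334,227,.011),("15",335,187,.018),("29",372,226,.032),("bar",419,303,.03),("wedge",321,291,.02),("plate",176,258,.03)):
    ar,r,c=near(u,v)
    p=np.array([ray(K,T,q,z)[:2] for q in cv2.boxPoints(r)]);e=p[1]-p[0];f=p[2]-p[1]
    h=""
    if n.isdigit():
        w=g[v-6:v+7,u-6:u+7].astype(float);w=np.clip(150-w,0,None);yy,xx=np.mgrid[-6:7,-6:7]
        w[np.hypot(yy,xx)>5.5]=0
        h=np.round(ray(K,T,(u+(w*xx).sum()/w.sum(),v+(w*yy).sum()/w.sum()),z)[:2],4)
    print(n,np.round(p.mean(0),4),"len",np.round([np.hypot(*e),np.hypot(*f)],4),"ang",np.round(np.degrees([np.arctan2(*e[::-1]),np.arctan2(*f[::-1])]),1),"hole",h)
s=robot.read_state();M=R.from_quat(s["tool_rot"]).as_matrix();print(M.round(3))
E
```

```text
22 [ 0.5916 -0.285 ] len [0.0273 0.0267] ang [ -15.8 -105.5] hole [ 0.5918 -0.2852]
8 [ 0.5266 -0.2221] len [0.0265 0.0269] ang [ -82.  -172.8] hole [ 0.5265 -0.2221]
15 [ 0.5948 -0.2241] len [0.0259 0.0264] ang [ -89.1 -179.9] hole [ 0.5957 -0.2246]
29 [ 0.5256 -0.2847] len [0.0268 0.0275] ang [ -67.3 -158.8] hole [ 0.526  -0.2846]
bar [ 0.3997 -0.3615] len [0.0272 0.134 ] ang [ -15.8 -104.6] hole 
wedge [ 0.4169 -0.2012] len [0.0788 0.0216] ang [ -73.7 -164.1] hole 
plate [0.4701 0.0397] len [0.2129 0.1382] ang [ -81.2 -170.6] hole 
[[-0.     0.95   0.313]
 [ 0.001  0.313 -0.95 ]
 [-1.     0.    -0.001]]
```

```bash
python3 -m creep '[[[0.94,0.73,-0.1],[0,0,-0.4],45],[[0.94,0.73,-0.1],[0,0,-0.4],45],[[0.94,0.73,-0.1],[0,0,-0.4],45],[[0.94,0.73,-0.1],[0,0,-0.4],45],[[0.94,0.73,-0.1],[0,0,-0.4],45]]' && python3 -m creep '[[[0.94,0.73,-0.1],[0,0,-0.4],45],[[0.94,0.73,-0.1],[0,0,-0.4],45],[[0.94,0.73,-0.1],[0,0,-0.4],45],[[0.94,0.73,-0.1],[0,0,-0.4],45],[[0.94,0.73,-0.1],[0,0,-0.4],45]]' && python3 -m creep '[[[0.94,0.73,-0.4],[0,0,-0.4],45],[[0.94,0.73,-0.4],[0,0,-0.4],45],[[0.94,0.73,-0.4],[0,0,-0.4],45],[[0.94,0.73,-0.4],[0,0,-0.4],45],[[0,0,0],[0,0,0],45]]'
cat >> h.py <<'E'
from scipy.spatial.transform import Rotation as R
def go(x,y,z,head):
    "remaining shift in 30 mm units, turn about z in 6 deg units (jaw heading deg, mod 180)"
    s=robot.read_state();M=R.from_quat(s["tool_rot"]).as_matrix();h=np.degrees(np.arctan2(M[1,2],M[0,2]))
    d=(head-h+90)%180-90
    print("clock",round(s["clock"],2),"tcp",s["tcp_pos"].round(4),"toolx",M[:,0].round(3),"head",round(h,1),"w",round(s["grip_width"],4),"F",s["force"].round(1),"j6",s["joint_pos"][5].round(2))
    print("SHIFT",((np.array([x,y,z])-s["tcp_pos"])/.03).round(3),"TURNZ",round(d/6,2))
E
python3 -c "
from h import *
go(.5918,-.2852,.008,-105.8)"
```

```text
clock: 0.67
tcp_pos: [0.3379, -0.4828, 0.2162]
tool_rot: [0.473, 0.526, -0.473, 0.526]
force: [-0.1, -1.0, 0.2]
grip_width: 0.0449
clock: 1.08
tcp_pos: [0.4791, -0.3732, 0.2012]
tool_rot: [-0.525, -0.474, 0.525, -0.474]
force: [0.2, -0.8, -0.3]
grip_width: 0.0448
clock: 1.5
tcp_pos: [0.5938, -0.2826, 0.1506]
tool_rot: [-0.562, -0.43, 0.562, -0.428]
force: [0.5, -0.8, -0.8]
grip_width: 0.0452
clock 1.5 tcp [ 0.5938 -0.2826  0.1506] toolx [-0.002  0.002 -1.   ] head -105.3 w 0.0452 F [ 0.5 -0.8 -0.8] j6 1.29
SHIFT [-0.067 -0.087 -4.755] TURNZ -0.09
```

```bash
python3 -m creep '[[[-0.07,-0.09,-0.95],[0,0,-0.09],45],[[0,0,-0.95],[0,0,0],45],[[0,0,-0.95],[0,0,0],45],[[0,0,-0.95],[0,0,0],45],[[0,0,-0.95],[0,0,0],45]]' && python3 -m creep '[[[0,0,0],[0,0,0],45],[[0,0,0],[0,0,0],18],[[0,0,0],[0,0,0],18],[[0,0,0],[0,0,0],18],[[0,0,0],[0,0,0],18]]' && python3 -m creep '[[[0,0,0],[0,0,0],18],[[0,0,0],[0,0,0],18],[[0,0,0],[0,0,0],18],[[0,0,0],[0,0,0],18]]'
```

```text
clock: 1.92
tcp_pos: [0.5884, -0.2897, 0.0096]
tool_rot: [-0.564, -0.426, 0.564, -0.426]
force: [0.8, -0.0, 0.3]
grip_width: 0.045
clock: 2.33
tcp_pos: [0.5892, -0.29, 0.0127]
tool_rot: [0.565, 0.425, -0.564, 0.427]
force: [0.8, 0.3, -0.5]
grip_width: 0.0225
clock: 2.67
tcp_pos: [0.5891, -0.2899, 0.0123]
tool_rot: [0.564, 0.426, -0.564, 0.427]
force: [-1.7, 0.2, 7.6]
grip_width: 0.0224
```

```bash
python3 -m creep '[[[0,0,0.6],[0,0,0],18],[[0,0,0.9],[0,0,0],18],[[0,0,0.9],[0,0,0],18],[[0,0,0.9],[0,0,0],18],[[0,0,0.9],[0,0,0],18]]' && python3 -m creep '[[[0,0,0.0],[0,0,0],18],[[0,0,0],[0,0,0],18]]'; python3 - <<'E'
from h import *
go(.475,.085,.2,-90)
a,K,T=cam("top");b,Ks,Ts=cam("scene")
s=robot.read_state();u=proj(Ks,Ts,s["tcp_pos"]).astype(int);print(u)
c=b[u[1]-90:u[1]+90,u[0]-110:u[0]+110]
cv2.imwrite("pics/g1.png",cv2.resize(c,None,fx=3,fy=3,interpolation=cv2.INTER_CUBIC)[:,:,::-1])
E
```

```text
clock: 3.08
tcp_pos: [0.5885, -0.2895, 0.1385]
tool_rot: [0.564, 0.426, -0.564, 0.426]
force: [1.1, -0.4, -1.2]
grip_width: 0.0227
clock: 3.25
tcp_pos: [0.589, -0.2898, 0.1387]
tool_rot: [0.565, 0.425, -0.564, 0.427]
force: [-0.3, -0.0, -1.3]
grip_width: 0.0225
clock 3.25 tcp [ 0.589  -0.2898  0.1387] toolx [ 0.003 -0.002 -1.   ] head -105.9 w 0.0225 F [-0.3 -0.  -1.3] j6 1.29
SHIFT [-3.802 12.495  2.045] TURNZ 2.65
[304 160]
```

View pics/g1.png

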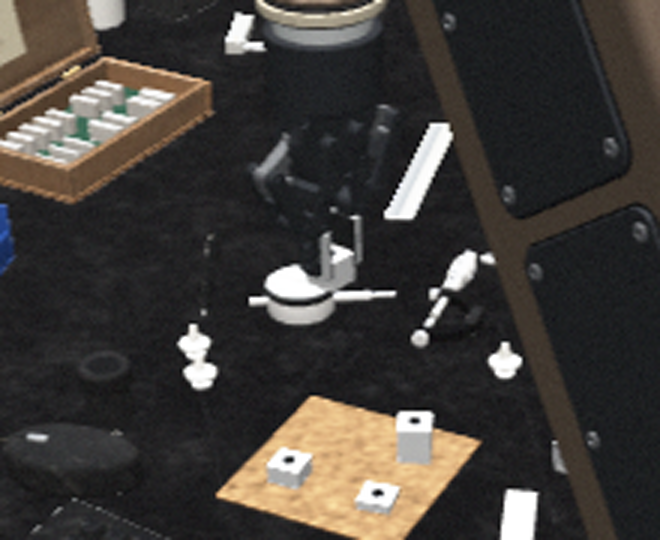

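The block is held between the fingers at crop (340,265), and the other three sit untouched on the mat. I'll carry it to the plate.

```bash
python3 -m creep '[[[-0.27,0.9,0],[0,0,0.19],18],[[-0.27,0.9,0],[0,0,0.19],18],[[-0.27,0.9,0],[0,0,0.19],18],[[-0.27,0.9,0],[0,0,0.19],18],[[-0.27,0.9,0],[0,0,0.19],18]]' && python3 -m creep '[[[-0.27,0.9,0],[0,0,0.19],18],[[-0.27,0.9,0],[0,0,0.19],18],[[-0.27,0.9,0],[0,0,0.19],18],[[-0.27,0.9,0],[0,0,0.19],18],[[-0.27,0.9,0],[0,0,0.19],18]]' && python3 -m creep '[[[-0.27,0.9,0],[0,0,0.19],18],[[-0.27,0.9,0],[0,0,0.19],18],[[-0.27,0.9,0],[0,0,0.19],18],[[-0.27,0.8,-1],[0,0,0.19],18],[[0,0,-1],[0,0,0],18]]'&& python3 -m creep '[[[0,0,0],[0,0,0],18],[[0,0,0],[0,0,0],18]]'; python3 -c "
from h import *
go(.475,.085,.0395,-90)"
```

```text
clock: 3.77
tcp_pos: [0.547, -0.1533, 0.1354]
tool_rot: [-0.542, -0.455, 0.543, -0.453]
force: [0.1, -0.1, -1.1]
grip_width: 0.022
clock: 4.18
tcp_pos: [0.5065, -0.0184, 0.1357]
tool_rot: [-0.518, -0.481, 0.519, -0.48]
force: [1.1, 0.1, -0.8]
grip_width: 0.0226
clock: 4.6
tcp_pos: [0.4739, 0.0884, 0.0764]
tool_rot: [0.499, 0.501, -0.498, 0.502]
force: [1.0, -1.1, -0.7]
grip_width: 0.0224
clock: 4.77
tcp_pos: [0.4743, 0.0854, 0.0756]
tool_rot: [0.498, 0.501, -0.501, 0.499]
force: [0.3, 0.1, -0.6]
grip_width: 0.0222
clock 4.77 tcp [0.4743 0.0854 0.0756] toolx [-0.004 -0.    -1.   ] head -89.9 w 0.0222 F [ 0.3  0.1 -0.6] j6 1.61
SHIFT [ 0.022 -0.013 -1.204] TURNZ -0.02
```

Going down gently.

```bash
python3 -m creep '[[[0,0,-0.5],[0,0,0],18],[[0,0,-0.4],[0,0,0],18],[[0,0,-0.2],[0,0,0],18],[[0,0,-0.05],[0,0,0],18],[[0,0,0],[0,0,0],18]]' && python3 -m creep '[[[0,0,-0.05],[0,0,0],18],[[0,0,0],[0,0,0],18],[[0,0,0],[0,0,0],18]]'
```

```text
clock: 5.18
tcp_pos: [0.4756, 0.0849, 0.0429]
tool_rot: [0.5, 0.5, -0.5, 0.5]
force: [-0.7, -0.0, -1.1]
grip_width: 0.0224
clock: 5.43
tcp_pos: [0.4754, 0.0853, 0.0413]
tool_rot: [0.5, 0.5, -0.499, 0.501]
force: [0.7, -0.4, -1.3]
grip_width: 0.0227
```

```bash
python3 -m creep '[[[0,0,-0.05],[0,0,0],18],[[0,0,0],[0,0,0],18],[[0,0,0],[0,0,0],18]]' && python3 -m creep '[[[0,0,-0.04],[0,0,0],18],[[0,0,0],[0,0,0],18],[[0,0,0],[0,0,0],18]]'
```

```text
clock: 5.68
tcp_pos: [0.4752, 0.0854, 0.0394]
tool_rot: [0.5, 0.5, -0.5, 0.5]
force: [-0.5, 0.6, -0.8]
grip_width: 0.0221
clock: 5.93
tcp_pos: [0.4753, 0.0854, 0.0392]
tool_rot: [0.5, 0.5, -0.499, 0.501]
force: [-4.8, -1.6, 18.2]
grip_width: 0.0222
```

Contact at z 0.039 as expected. Release, rise, and go over the 8 mm block.

```bash
python3 -m creep '[[[0,0,0],[0,0,0],32],[[0,0,0],[0,0,0],40],[[0,0,0],[0,0,0],40],[[0,0,0.3],[0,0,0],40],[[0,0,0.9],[0,0,0],40]]' && python3 -m creep '[[[0,0,1],[0,0,0],40],[[0,0,1],[0,0,0],40],[[0.16,-0.93,0],[0,0,0.12],42],[[0.16,-0.93,0],[0,0,0.12],42],[[0.16,-0.93,0],[0,0,0.12],42]]' && python3 -m creep '[[[0.16,-0.93,0],[0,0,0.12],42],[[0.16,-0.93,0],[0,0,0.12],42],[[0.16,-0.93,0],[0,0,0.12],42],[[0.16,-0.93,0],[0,0,0.12],42],[[0.16,-0.93,0],[0,0,0.12],42]]' && python3 -m creep '[[[0.16,-0.93,0],[0,0,0.12],42],[[0.16,-0.93,0],[0,0,0.12],42],[[0.16,-0.93,-0.5],[0,0,0.12],42],[[0,0,-0.5],[0,0,0],42]]' && python3 -m creep '[[[0,0,0],[0,0,0],42],[[0,0,0],[0,0,0],42],[[0,0,0],[0,0,0],42]]' ;python3 -c "
from h import *
go(.5266,-.2221,.005,-82)"
```

```text
clock: 6.35
tcp_pos: [0.4739, 0.0853, 0.0725]
tool_rot: [0.498, 0.502, -0.501, 0.499]
force: [-0.3, -0.3, -0.3]
grip_width: 0.0403
clock: 6.77
tcp_pos: [0.4898, 0.001, 0.1354]
tool_rot: [0.49, 0.51, -0.489, 0.511]
force: [-0.4, -0.2, -0.4]
grip_width: 0.0422
clock: 7.18
tcp_pos: [0.5136, -0.1392, 0.1347]
tool_rot: [0.474, 0.525, -0.474, 0.525]
force: [-0.5, -0.2, -0.8]
grip_width: 0.042
clock: 7.52
tcp_pos: [0.5292, -0.226, 0.1049]
tool_rot: [0.465, 0.532, -0.464, 0.535]
force: [-0.4, 0.5, -0.5]
grip_width: 0.0419
clock: 7.77
tcp_pos: [0.5281, -0.2209, 0.1049]
tool_rot: [0.464, 0.534, -0.464, 0.534]
force: [0.2, -0.2, 0.1]
grip_width: 0.0419
clock 7.77 tcp [ 0.5281 -0.2209  0.1049] toolx [ 0. -0. -1.] head -82.0 w 0.0419 F [ 0.2 -0.2  0.1] j6 0.92
SHIFT [-0.049 -0.039 -3.331] TURNZ -0.01
```

```bash
python3 -m creep '[[[-0.05,-0.04,-0.9],[0,0,0],42],[[0,0,-0.9],[0,0,0],42],[[0,0,-0.9],[0,0,0],42],[[0,0,-0.4],[0,0,0],42],[[0,0,-0.2],[0,0,0],42]]' && python3 -m creep '[[[0,0,0],[0,0,0],42],[[0,0,0],[0,0,0],42]]';python3 - <<'E'
from h import *
go(.5266,-.2221,.005,-82)
a,K,T=cam("top")
for ar,r,c in blobs(a,(60,160,480,325),thr=215):
    if ar<400: print(round(ar),np.round(r[0],1),ray(K,T,r[0],.052).round(4))
b,Ks,Ts=cam("scene")
c1=b[215:245,290:350];c2=b[280:360,240:330]
v=np.hstack([cv2.resize(c1,(480,240),interpolation=cv2.INTER_CUBIC),cv2.resize(c2,(270,240),interpolation=cv2.INTER_CUBIC)])
cv2.imwrite("pics/g2.png",v[:,:,::-1])
E
```

```text
clock: 8.18
tcp_pos: [0.5263, -0.2219, 0.0044]
tool_rot: [0.464, 0.534, -0.464, 0.533]
force: [0.8, 0.5, -0.0]
grip_width: 0.0416
clock: 8.35
tcp_pos: [0.5271, -0.2227, 0.0062]
tool_rot: [0.464, 0.533, -0.464, 0.534]
force: [0.3, -0.7, 0.1]
grip_width: 0.042
clock 8.35 tcp [ 0.5271 -0.2227  0.0062] toolx [ 0.001 -0.001 -1.   ] head -82.0 w 0.042 F [ 0.3 -0.7  0.1] j6 0.92
SHIFT [-0.016  0.02  -0.04 ] TURNZ -0.01
136 [445.5 239.5] [ 0.5021 -0.4022  0.052 ]
```

View pics/g2.png

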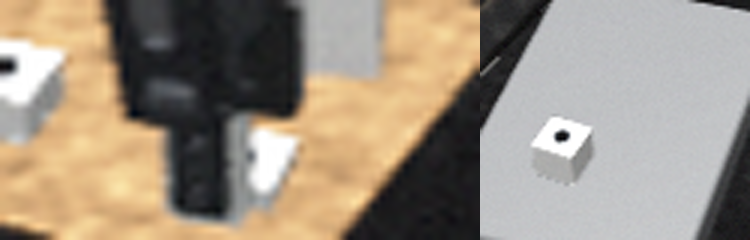

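The 22 mm block stands on the plate at crop (562,150) and the fingers straddle the 8 mm block at (265,165). Closing and lifting.

```bash
python3 -m creep '[[[0,0,0],[0,0,0],18],[[0,0,0],[0,0,0],18],[[0,0,0],[0,0,0],18],[[0,0,0],[0,0,0],18],[[0,0,0],[0,0,0],18]]' && python3 -m creep '[[[0,0,0.2],[0,0,0],18],[[0,0,0.8],[0,0,0],18],[[0,0,1],[0,0,0],18],[[0,0,1],[0,0,0],18],[[0,0,1],[0,0,0],18]]'&& python3 -m creep '[[[0,0,0],[0,0,0],18],[[0,0,0],[0,0,0],18]]'; python3 - <<'E'
from h import *
a,K,T=cam("top");b,Ks,Ts=cam("scene")
from h import *
s=robot.read_state();u=proj(Ks,Ts,s["tcp_pos"]).astype(int);print(u)
c1=cv2.resize(b[u[1]-30:u[1]+30,u[0]-40:u[0]+40],(400,300),interpolation=cv2.INTER_CUBIC)
c2=cv2.resize(b[195:255,260:360],(400,300),interpolation=cv2.INTER_CUBIC)
cv2.imwrite("pics/g3.png",np.hstack([c1,c2])[:,:,::-1])
# 22 block hole on plate, top at .052
g=cv2.cvtColor(a,cv2.COLOR_RGB2GRAY)
p=proj(K,T,[.475,.085,.052]).astype(int);w=g[p[1]-10:p[1]+11,p[0]-10:p[0]+11].astype(float)
w=np.clip(130-w,0,None);yy,xx=np.mgrid[-10:11,-10:11]
if w.sum()>0:print("22 at",ray(K,T,(p[0]+(w*xx).sum()/w.sum(),p[1]+(w*yy).sum()/w.sum()),.052).round(4),w.sum())
go(.475,.085,.15,-90)
E
```

```text
clock: 8.87
tcp_pos: [0.5269, -0.2229, 0.0064]
tool_rot: [0.464, 0.533, -0.464, 0.534]
force: [-1.4, 1.3, 9.0]
grip_width: 0.0214
clock: 9.28
tcp_pos: [0.5263, -0.2226, 0.127]
tool_rot: [0.464, 0.534, -0.464, 0.534]
force: [-0.8, -0.8, -0.6]
grip_width: 0.0214
clock: 9.45
tcp_pos: [0.527, -0.223, 0.1272]
tool_rot: [0.464, 0.532, -0.464, 0.535]
force: [-0.1, -0.6, 0.4]
grip_width: 0.0217
[318 187]
22 at [0.467  0.0782 0.052 ] 6769.0
clock 9.55 tcp [ 0.5262 -0.2225  0.1249] toolx [-0.  0. -1.] head -82.0 w 0.0215 F [-0.2  0.5 -0.9] j6 0.92
SHIFT [-1.705 10.251  0.837] TURNZ -1.33
```

View pics/g3.png

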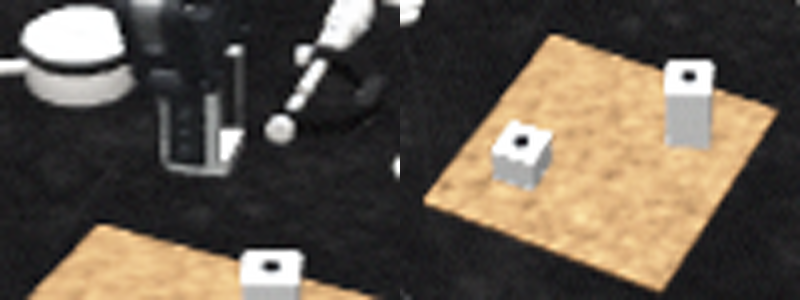

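The 8 mm block is held at the fingertips (crop 230,145), and the 15 and 29 are undisturbed. I'll check the 22's position with both cameras.

```bash
python3 - <<'E'
from h import *
for n in("scene","top"):
    a,K,T=cam(n);g=cv2.cvtColor(a,cv2.COLOR_RGB2GRAY)
    p=proj(K,T,[.475,.085,.052]).astype(int);m=(g[p[1]-14:p[1]+15,p[0]-14:p[0]+15]<110).astype(np.uint8)
    k,l,s,c=cv2.connectedComponentsWithStats(m)
    for i in range(1,k):print(n,p,s[i,4],(c[i]+p-14).round(1),ray(K,T,c[i]+p-14,.052).round(4))
    if n=="top":cv2.imwrite("pics/g4.png",cv2.resize(a[200:320,90:260],None,fx=4,fy=4,interpolation=cv2.INTER_CUBIC)[:,:,::-1])
E
```

```text
scene [268 325] 12 [266.8 325.1] [0.4774 0.0848 0.052 ]
top [144 252] 244 [150.8 259.4] [0.4634 0.075  0.052 ]
top [144 252] 9 [144.7 250.9] [0.4771 0.0856 0.052 ]
```

View pics/g4.png

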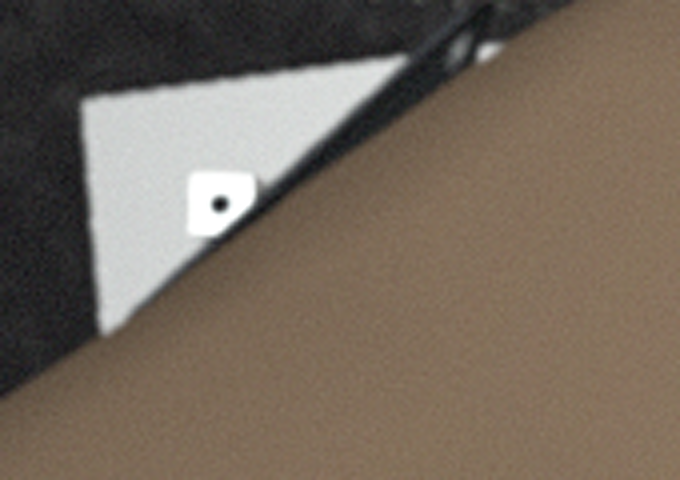

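The arm hides part of the plate, but the block's hole at crop (220,203) is clear, and both cameras agree on (0.477,0.085). Carrying the 8 mm block over it.

```bash
python3 -m creep '[[[-0.14,0.86,0],[0,0,-0.11],18],[[-0.14,0.86,0],[0,0,-0.11],18],[[-0.14,0.86,0],[0,0,-0.11],18],[[-0.14,0.86,0],[0,0,-0.11],18],[[-0.14,0.86,0],[0,0,-0.11],18]]' && python3 -m creep '[[[-0.14,0.86,0],[0,0,-0.11],18],[[-0.14,0.86,0],[0,0,-0.11],18],[[-0.14,0.86,0],[0,0,-0.11],18],[[-0.14,0.86,0],[0,0,-0.11],18],[[-0.14,0.86,0],[0,0,-0.11],18]]' && python3 -m creep '[[[-0.14,0.86,0],[0,0,-0.11],18],[[-0.14,0.82,0],[0,0,-0.11],18],[[0,0,-0.8],[0,0,0],18],[[0,0,-0.8],[0,0,0],18],[[0,0,0],[0,0,0],18]]' && python3 -m creep '[[[0,0,0],[0,0,0],18],[[0,0,0],[0,0,0],18]]'; python3 -c "
from h import *
go(.4775,.0853,.0555,-90)"
```

```text
clock: 10.07
tcp_pos: [0.5048, -0.0926, 0.1241]
tool_rot: [0.479, 0.52, -0.48, 0.519]
force: [0.8, 0.3, 0.3]
grip_width: 0.0215
clock: 10.48
tcp_pos: [0.4838, 0.0365, 0.1242]
tool_rot: [0.494, 0.506, -0.494, 0.505]
force: [0.0, -1.7, -0.7]
grip_width: 0.0218
clock: 10.9
tcp_pos: [0.4741, 0.086, 0.0735]
tool_rot: [0.498, 0.502, -0.501, 0.499]
force: [-0.6, -1.1, -0.4]
grip_width: 0.0212
clock: 11.07
tcp_pos: [0.4763, 0.0855, 0.0774]
tool_rot: [0.5, 0.5, -0.5, 0.5]
force: [0.1, 0.9, -0.4]
grip_width: 0.0215
clock 11.07 tcp [0.4763 0.0855 0.0774] toolx [-0.001 -0.    -1.   ] head -89.9 w 0.0215 F [ 0.1  0.9 -0.4] j6 1.61
SHIFT [ 0.041 -0.006 -0.731] TURNZ -0.01
```

```bash
python3 -m creep '[[[0.04,0,-0.4],[0,0,0],18],[[0,0,-0.2],[0,0,0],18],[[0,0,-0.05],[0,0,0],18],[[0,0,0],[0,0,0],18],[[0,0,0],[0,0,0],18]]' && python3 -m creep '[[[0,0,-0.04],[0,0,0],18],[[0,0,0],[0,0,0],18],[[0,0,0],[0,0,0],18]]' && python3 -m creep '[[[0,0,-0.04],[0,0,0],18],[[0,0,0],[0,0,0],18],[[0,0,0],[0,0,0],18]]'
```

```text
clock: 11.48
tcp_pos: [0.4775, 0.0856, 0.0581]
tool_rot: [0.5, 0.5, -0.5, 0.5]
force: [0.2, -0.3, -0.1]
grip_width: 0.0213
clock: 11.73
tcp_pos: [0.4774, 0.0857, 0.0567]
tool_rot: [0.5, 0.5, -0.5, 0.5]
force: [-0.1, 1.0, -1.2]
grip_width: 0.0214
clock: 11.98
tcp_pos: [0.4775, 0.0857, 0.0555]
tool_rot: [0.5, 0.5, -0.5, 0.501]
force: [-0.4, 0.3, 4.4]
grip_width: 0.0214
```

Contact with the stack. Release and head to the bar.

```bash
python3 -m creep '[[[0,0,0],[0,0,0],32],[[0,0,0],[0,0,0],40],[[0,0,0],[0,0,0],40],[[0,0,0.3],[0,0,0],45],[[0,0,0.9],[0,0,0],45]]' && python3 -m creep '[[[0,0,0.9],[0,0,0],45],[[0,0,0.9],[0,0,0],45],[[-0.16,-0.92,0],[0,0,0.78],45],[[-0.16,-0.92,0],[0,0,0.78],45],[[-0.16,-0.92,0],[0,0,0.78],45]]' && python3 -m creep '[[[-0.16,-0.92,0],[0,0,0.78],45],[[-0.16,-0.92,0],[0,0,0.78],45],[[-0.16,-0.92,0],[0,0,0.78],45],[[-0.16,-0.92,0],[0,0,0.78],45],[[-0.16,-0.92,0],[0,0,0.78],45]]' && python3 -m creep '[[[-0.16,-0.92,0],[0,0,0.78],45],[[-0.16,-0.92,0],[0,0,0.78],45],[[-0.16,-0.92,0],[0,0,0.78],45],[[-0.16,-0.92,0],[0,0,0.78],45],[[-0.16,-0.92,0],[0,0,0.78],45]]' && python3 -m creep '[[[-0.16,-0.92,0],[0,0,0.78],45],[[-0.16,-0.92,0],[0,0,0.78],45],[[-0.16,-0.92,0],[0,0,0.78],45],[[0,0,0],[0,0,0],45],[[0,0,0],[0,0,0],45]]';python3 - <<'E'
from h import *
go(.4003,-.3591,.012,-14.6)
a,K,T=cam("top");b,Ks,Ts=cam("scene")
g=cv2.cvtColor(b,cv2.COLOR_RGB2GRAY)
p=proj(Ks,Ts,[.477,.085,.06]).astype(int);m=(g[p[1]-12:p[1]+13,p[0]-12:p[0]+13]<110).astype(np.uint8)
k,l,s,c=cv2.connectedComponentsWithStats(m)
for i in range(1,k):print("stack",s[i,4],ray(Ks,Ts,c[i]+p-12,.06).round(4))
c1=cv2.resize(b[p[1]-20:p[1]+25,p[0]-30:p[0]+30],(400,300),interpolation=cv2.INTER_CUBIC)
c2=cv2.resize(a[235:325,360:480],(400,300),interpolation=cv2.INTER_CUBIC)
cv2.imwrite("pics/g5.png",np.hstack([c1,c2])[:,:,::-1])
E
```

```text
clock: 12.4
tcp_pos: [0.476, 0.0856, 0.0896]
tool_rot: [0.498, 0.502, -0.501, 0.499]
force: [0.8, 0.2, 0.2]
grip_width: 0.0449
clock: 12.82
tcp_pos: [0.4627, 0.0022, 0.1464]
tool_rot: [0.433, 0.558, -0.433, 0.559]
force: [1.2, -0.7, 0.6]
grip_width: 0.0449
clock: 13.23
tcp_pos: [0.4384, -0.1364, 0.1459]
tool_rot: [0.311, 0.635, -0.311, 0.635]
force: [0.4, -0.0, -0.5]
grip_width: 0.0452
clock: 13.65
tcp_pos: [0.4144, -0.2745, 0.1459]
tool_rot: [0.176, 0.685, -0.176, 0.685]
force: [0.3, 0.6, 0.2]
grip_width: 0.045
clock: 14.07
tcp_pos: [0.4, -0.3567, 0.1455]
tool_rot: [0.093, 0.701, -0.093, 0.701]
force: [-0.1, 0.6, -0.5]
grip_width: 0.0448
clock 14.07 tcp [ 0.4    -0.3567  0.1455] toolx [ 0.  0. -1.] head -15.2 w 0.0448 F [-0.1  0.6 -0.5] j6 -0.59
SHIFT [ 0.01  -0.079 -4.449] TURNZ 0.1
stack 14 [0.4769 0.0847 0.06  ]
```

View pics/g5.png

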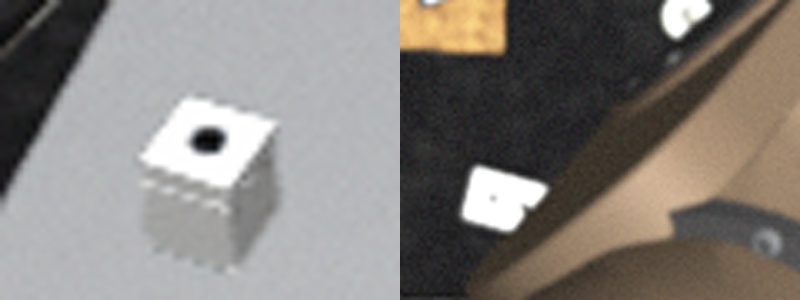

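The stack is neat (crop 208,140), centred at (0.477,0.085). Now I grasp the bar.

```bash
python3 -m creep '[[[0,-0.08,-0.9],[0,0,0.1],45],[[0,0,-0.9],[0,0,0],45],[[0,0,-0.9],[0,0,0],45],[[0,0,-0.9],[0,0,0],45],[[0,0,-0.6],[0,0,0],45]]' && python3 -m creep '[[[0,0,-0.2],[0,0,0],45],[[0,0,0],[0,0,0],45],[[0,0,0],[0,0,0],18],[[0,0,0],[0,0,0],18],[[0,0,0],[0,0,0],18]]' && python3 -m creep '[[[0,0,0],[0,0,0],18],[[0,0,0],[0,0,0],18],[[0,0,0],[0,0,0],18],[[0,0,0],[0,0,0],18],[[0,0,0],[0,0,0],18]]'; python3 -c "
from h import *
go(.4003,-.3591,.012,-14.6)"
```

```text
clock: 14.58
tcp_pos: [0.4005, -0.3566, 0.0175]
tool_rot: [0.089, 0.702, -0.088, 0.701]
force: [-0.4, 0.2, 0.1]
grip_width: 0.045
clock: 15.0
tcp_pos: [0.4011, -0.3585, 0.0147]
tool_rot: [0.088, 0.701, -0.089, 0.702]
force: [1.2, 2.7, 4.4]
grip_width: 0.0235
clock: 15.42
tcp_pos: [0.4011, -0.3585, 0.0146]
tool_rot: [0.088, 0.701, -0.089, 0.702]
force: [1.4, 3.9, 8.5]
grip_width: 0.0235
clock 15.42 tcp [ 0.4011 -0.3585  0.0146] toolx [ 0.002 -0.001 -1.   ] head -14.4 w 0.0235 F [1.4 3.9 8.5] j6 -0.6
SHIFT [-0.026 -0.02  -0.088] TURNZ -0.03
```

```bash
python3 -m creep '[[[0,0,0.3],[0,0,0],18],[[0,0,0.8],[0,0,0],18],[[0,0,1],[0,0,0],18],[[0,0,1],[0,0,0],18],[[0,0,1],[0,0,0],18]]' && python3 -m creep '[[[0.18,0.94,0],[0,0,0.17],18],[[0.18,0.94,0],[0,0,0.17],18],[[0.18,0.94,0],[0,0,0.17],18],[[0.18,0.94,0],[0,0,0.17],18],[[0.18,0.94,0],[0,0,0.17],18]]' && python3 -m creep '[[[0.18,0.94,0],[0,0,0.17],18],[[0.18,0.94,0],[0,0,0.17],18],[[0.18,0.94,0],[0,0,0.17],18],[[0.18,0.94,0],[0,0,0.17],18],[[0.18,0.94,0],[0,0,0.17],18]]' && python3 -m creep '[[[0.18,0.94,0],[0,0,0.17],18],[[0.18,0.94,0],[0,0,0.17],18],[[0.18,0.94,0],[0,0,0.17],18],[[0.18,0.94,0],[0,0,0.17],18],[[0,0,0],[0,0,0],18]]' && python3 -m creep '[[[0,0,0],[0.97,0,0],18],[[0,0,0],[0.97,0,0],18],[[0,0,0],[0.97,0,0],18],[[0,0,0],[0,0,0],18],[[0,0,0],[0,0,0],18]]';python3 - <<'E'
from h import *
go(.477,.0359,.0594,0)
a,K,T=cam("top");b,Ks,Ts=cam("scene")
s=robot.read_state();u=proj(Ks,Ts,s["tcp_pos"]).astype(int);print(u)
c1=cv2.resize(b[u[1]-60:u[1]+90,u[0]-100:u[0]+100],(760,570),interpolation=cv2.INTER_CUBIC)
cv2.imwrite("pics/g6.png",c1[:,:,::-1])
E
```

```text
clock: 15.83
tcp_pos: [0.4001, -0.358, 0.1382]
tool_rot: [0.089, 0.702, -0.089, 0.701]
force: [-0.4, -0.6, -3.6]
grip_width: 0.0235
clock: 16.25
tcp_pos: [0.4272, -0.216, 0.137]
tool_rot: [0.057, 0.705, -0.058, 0.705]
force: [0.7, 0.1, -4.1]
grip_width: 0.0234
clock: 16.67
tcp_pos: [0.4543, -0.075, 0.137]
tool_rot: [0.026, 0.706, -0.026, 0.707]
force: [0.4, -0.9, -3.2]
grip_width: 0.0233
clock: 17.08
tcp_pos: [0.4764, 0.0399, 0.137]
tool_rot: [-0.0, 0.707, 0.001, 0.707]
force: [-0.8, 0.5, -3.8]
grip_width: 0.0237
clock: 17.5
tcp_pos: [0.4759, 0.0352, 0.1364]
tool_rot: [0.108, 0.699, 0.105, 0.699]
force: [0.7, -0.1, -3.4]
grip_width: 0.0236
clock 17.5 tcp [0.4759 0.0352 0.1364] toolx [ 0.     0.298 -0.955] head -0.3 w 0.0236 F [ 0.7 -0.1 -3.4] j6 -0.53
SHIFT [ 0.037  0.024 -2.566] TURNZ 0.05
[278 267]
```

View pics/g6.png

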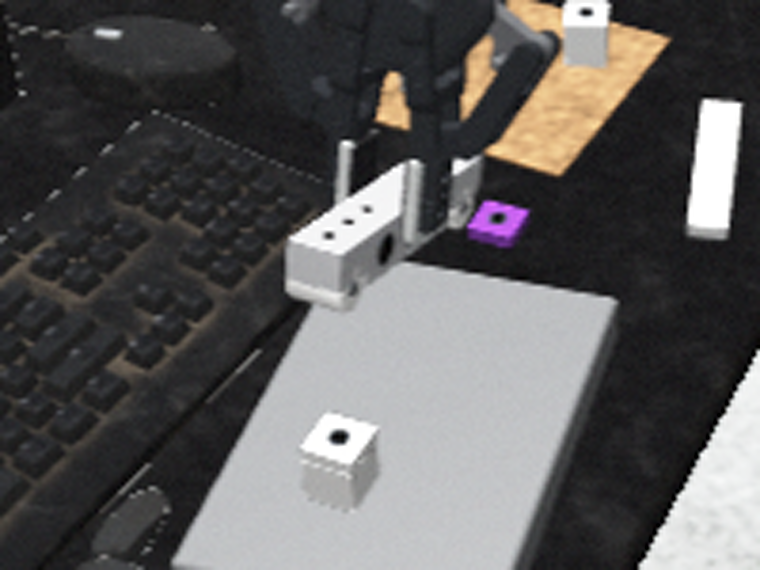

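The bar hangs tilted with its open end (crop 320,260) toward the stack (crop 340,437). I'll check the open end's position against the expectation, then lower.

```bash
python3 - <<'E'
from h import *
b,K,T=cam("scene")
print(proj(K,T,[.4759,.0898,.1696]),ray(K,T,(261.3,273.5),.1696).round(4))
E
python3 -m creep '[[[0.04,0.02,-0.8],[0.02,0,0.05],18],[[0,0,-0.8],[0,0,0],18],[[0,0,-0.5],[0,0,0],18],[[0,0,0],[0,0,0],18],[[0,0,0],[0,0,0],18]]'
python3 -c "
from h import *
go(.477,.0359,.0594,0)"
```

```text
[260.28450721 271.43912661] [0.4722 0.0933 0.1696]
clock: 18.07
tcp_pos: [0.4771, 0.0376, 0.0732]
tool_rot: [0.107, 0.7, 0.109, 0.698]
force: [0.7, -0.1, -3.3]
grip_width: 0.0235
clock 18.07 tcp [0.4771 0.0376 0.0732] toolx [-0.003  0.302 -0.953] head 0.2 w 0.0235 F [ 0.7 -0.1 -3.3] j6 -0.65
SHIFT [-0.003 -0.058 -0.461] TURNZ -0.03
```

```bash
python3 -m creep '[[[0,-0.1,-0.2],[0,0,0],18],[[0,0,-0.1],[0,0,0],18],[[0,0,-0.06],[0,0,0],18],[[0,0,0],[0,0,0],18],[[0,0,0],[0,0,0],18]]' && python3 -m creep '[[[0,0,-0.05],[0,0,0],18],[[0,0,0],[0,0,0],18],[[0,0,0],[0,0,0],18]]'&& python3 -m creep '[[[0,0,-0.04],[0,0,0],18],[[0,0,0],[0,0,0],18],[[0,0,0],[0,0,0],18]]'; python3 - <<'E'
from h import *
go(.477,.0359,.0594,0)
b,Ks,Ts=cam("scene")
s=robot.read_state();u=proj(Ks,Ts,s["tcp_pos"]).astype(int);print(u)
c1=cv2.resize(b[u[1]-50:u[1]+50,u[0]-70:u[0]+70],(770,550),interpolation=cv2.INTER_CUBIC)
cv2.imwrite("pics/g7.png",c1[:,:,::-1])
E
```

```text
clock: 18.48
tcp_pos: [0.4774, 0.034, 0.0627]
tool_rot: [0.107, 0.699, 0.109, 0.699]
force: [-0.1, 0.3, -4.5]
grip_width: 0.0229
clock: 18.73
tcp_pos: [0.4773, 0.0341, 0.061]
tool_rot: [0.107, 0.699, 0.109, 0.698]
force: [0.8, 0.0, -4.3]
grip_width: 0.0233
clock: 18.98
tcp_pos: [0.4774, 0.0341, 0.0597]
tool_rot: [0.107, 0.699, 0.109, 0.698]
force: [0.1, -0.1, -3.7]
grip_width: 0.0238
clock 18.98 tcp [0.4774 0.0341 0.0597] toolx [-0.001  0.302 -0.953] head 0.2 w 0.0238 F [ 0.1 -0.1 -3.7] j6 -0.68
SHIFT [-0.012  0.061 -0.011] TURNZ -0.03
[281 301]
```

View pics/g7.png

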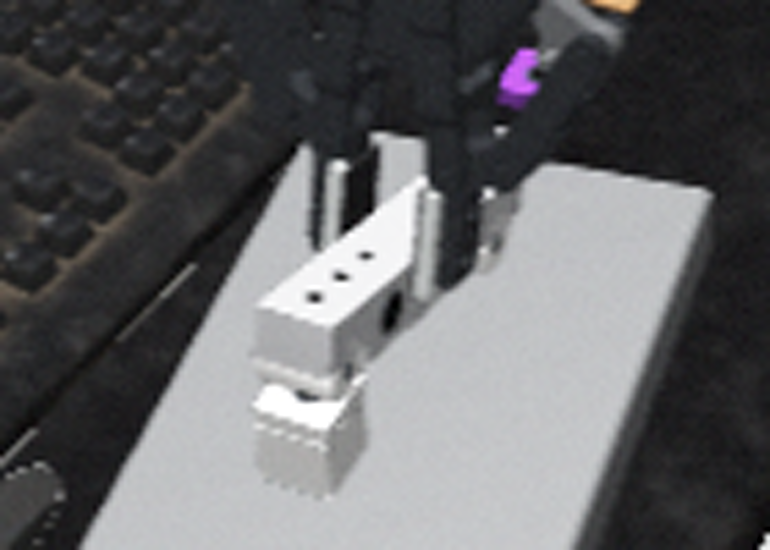

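The open roller is just over the stack (crop 300,390), still slightly above it. Checking the offset.

```bash
python3 - <<'E'
from h import *
b,K,T=cam("scene")
print(proj(K,T,[.4774,.0886,.0929]),ray(K,T,(264.8,308.5),.0929).round(4))
E
python3 -m creep '[[[0,0,-0.04],[0,0,0],18],[[0,0,0],[0,0,0],18],[[0,0,0],[0,0,0],18]]' && python3 -m creep '[[[0,0,-0.04],[0,0,0],18],[[0,0,0],[0,0,0],18],[[0,0,0],[0,0,0],18]]'
```

```text
[263.75769274 308.15679222] [0.4755 0.0886 0.0929]
clock: 19.33
tcp_pos: [0.4774, 0.0341, 0.0594]
tool_rot: [0.107, 0.699, 0.109, 0.699]
force: [-2.2, -0.9, 13.8]
grip_width: 0.0238
clock: 19.58
tcp_pos: [0.4775, 0.0342, 0.0593]
tool_rot: [0.107, 0.699, 0.109, 0.699]
force: [-7.2, -4.9, 30.9]
grip_width: 0.0236
```

FK and camera agree and both rollers are loaded. Ease off, release, back out along the tool axis and go to the wedge.

```bash
python3 -m creep '[[[0,0,0.04],[0,0,0],18],[[0,0,0],[0,0,0],18],[[0,0,0],[0,0,0],35],[[0,0,0],[0,0,0],45],[[0,0,0],[0,0,0],45]]' && python3 -m creep '[[[0,-0.08,0.26],[0,0,0],45],[[0,-0.27,0.86],[0,0,0],45],[[0,-0.27,0.86],[0,0,0],45],[[0,-0.27,0.86],[0,0,0],45],[[0,-0.27,0.86],[0,0,0],45]]' && python3 -m creep '[[[-0.24,-0.84,0],[-0.97,0,0],45],[[-0.24,-0.84,0],[-0.97,0,0],45],[[-0.24,-0.84,0],[-0.97,0,0],45],[[-0.24,-0.84,-0.4],[0,0,0.9],45],[[-0.24,-0.84,-0.4],[0,0,0.9],45]]' && python3 -m creep '[[[-0.24,-0.84,-0.4],[0,0,0.9],45],[[-0.24,-0.84,-0.4],[0,0,0],45],[[-0.24,-0.84,-0.4],[0,0,0],45],[[0,0,0],[0,0,0],45],[[0,0,0],[0,0,0],45]]';python3 - <<'E'
from h import *
go(.419,-.2085,.010,16.3)
b,Ks,Ts=cam("scene")
c1=cv2.resize(b[255:355,210:350],(770,550),interpolation=cv2.INTER_CUBIC)
cv2.imwrite("pics/g8.png",c1[:,:,::-1])
E
```

```text
clock: 20.0
tcp_pos: [0.4774, 0.0341, 0.0585]
tool_rot: [0.107, 0.699, 0.109, 0.698]
force: [0.3, -0.7, -0.1]
grip_width: 0.045
clock: 20.42
tcp_pos: [0.477, -0.0013, 0.1711]
tool_rot: [0.107, 0.699, 0.109, 0.698]
force: [0.1, 0.8, 0.2]
grip_width: 0.0449
clock: 20.83
tcp_pos: [0.4412, -0.1272, 0.1464]
tool_rot: [-0.069, 0.704, 0.069, 0.704]
force: [0.7, -0.5, 0.2]
grip_width: 0.0454
clock: 21.25
tcp_pos: [0.4191, -0.2032, 0.1093]
tool_rot: [-0.099, 0.701, 0.1, 0.699]
force: [-0.4, 0.4, 0.7]
grip_width: 0.0447
clock 21.25 tcp [ 0.4191 -0.2032  0.1093] toolx [-0.003  0.002 -1.   ] head 16.2 w 0.0447 F [-0.4  0.4  0.7] j6 -0.88
SHIFT [-0.004 -0.175 -3.312] TURNZ 0.02
```

View pics/g8.png

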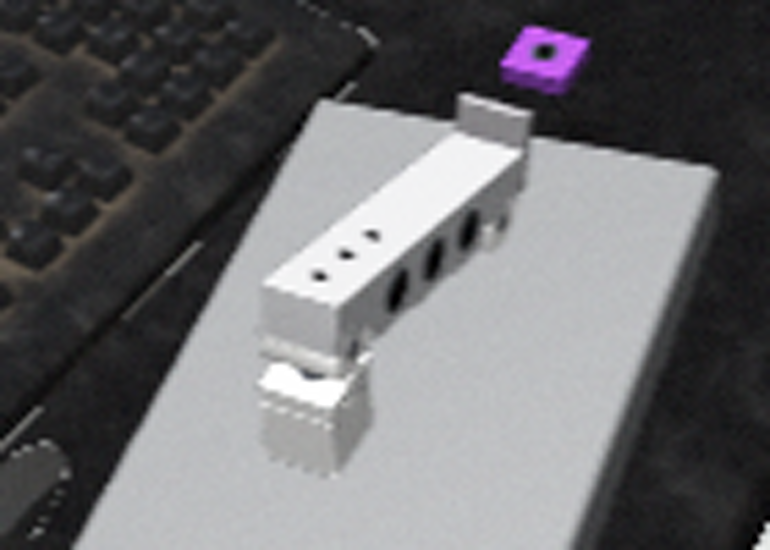

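The bar rests on the stack (roller at crop 310,360) with its stop end on the plate (490,230). Now I grasp the wedge.

```bash
python3 - <<'E'
from h import *
b,K,T=cam("scene")
# top edge open end: z=.04+... expected heights on bar
c,s=np.cos(.3047),np.sin(.3047)
zo=.055+.062*s+.020*c; zs=.055-.062*s+.020*c
print("open",ray(K,T,(210+302/5.5,255+296/5.5),zo).round(4),"stop",ray(K,T,(210+487/5.5,255+145/5.5),zs).round(4))
print("expected open y",.083+.012*c-.02*s,"stop y",.083-.112*c-.02*s)
E
python3 -m creep '[[[0,-0.17,-0.9],[0,0,0],45],[[0,0,-0.9],[0,0,0],45],[[0,0,-0.8],[0,0,0],45],[[0,0,-0.5],[0,0,0],45],[[0,0,-0.2],[0,0,0],45]]' && python3 -m creep '[[[0,0,0],[0,0,0],45],[[0,0,0],[0,0,0],45],[[0,0,0],[0,0,0],14],[[0,0,0],[0,0,0],14],[[0,0,0],[0,0,0],14]]' && python3 -m creep '[[[0,0,0],[0,0,0],14],[[0,0,0],[0,0,0],14],[[0,0,0],[0,0,0],14],[[0,0,0],[0,0,0],14],[[0,0,0],[0,0,0],14]]'; python3 -c "
from h import *
go(.419,-.2085,.010,16.3)"
```

```text
open [0.4751 0.089  0.0927] stop [ 0.476  -0.0282  0.0555]
expected open y 0.08844710381885809 stop y -0.02984108388302432
clock: 21.77
tcp_pos: [0.4197, -0.2062, 0.0093]
tool_rot: [-0.1, 0.701, 0.102, 0.699]
force: [-0.3, -0.9, -0.4]
grip_width: 0.045
clock: 22.18
tcp_pos: [0.4202, -0.2075, 0.0118]
tool_rot: [-0.1, 0.7, 0.101, 0.7]
force: [-0.2, 2.4, 9.3]
grip_width: 0.0183
clock: 22.6
tcp_pos: [0.4202, -0.2075, 0.0118]
tool_rot: [-0.1, 0.7, 0.101, 0.7]
force: [-0.5, 2.6, 10.9]
grip_width: 0.0182
clock 22.6 tcp [ 0.4202 -0.2075  0.0118] toolx [-0.  0. -1.] head 16.3 w 0.0182 F [-0.5  2.6 10.9] j6 -0.89
SHIFT [-0.04  -0.032 -0.061] TURNZ -0.01
```

```bash
python3 -m creep '[[[0,0,0.3],[0,0,0],14],[[0,0,1],[0,0,0],14],[[0,0,1],[0,0,0],14],[[0,0,1],[0,0,0],14],[[0,0,1],[0,0,0],14]]' && python3 -m creep '[[[0.24,0.87,0],[0,0,-0.9],14],[[0.24,0.87,0],[0,0,-0.9],14],[[0.24,0.87,0],[0,0,-0.92],14],[[0.24,0.87,0],[0,0,0],14],[[0.24,0.87,0],[0,0,0],14]]' && python3 -m creep '[[[0.24,0.87,0],[0.97,0,0],14],[[0.24,0.87,0],[0.97,0,0],14],[[0.23,0.84,0],[0.97,0,0],14],[[0,0,0],[0,0,0],14],[[0,0,0],[0,0,0],14]]' && python3 -m creep '[[[0,0,0],[0,0,0],14]]';python3 - <<'E'
from h import *
go(.4774,.0006,.0772,0)
b,Ks,Ts=cam("scene")
c1=cv2.resize(b[215:355,195:375],(720,560),interpolation=cv2.INTER_CUBIC)
cv2.imwrite("pics/g9.png",c1[:,:,::-1])
E
```

```text
clock: 23.02
tcp_pos: [0.4193, -0.2072, 0.1418]
tool_rot: [-0.1, 0.7, 0.101, 0.699]
force: [0.1, -0.2, -2.4]
grip_width: 0.018
clock: 23.43
tcp_pos: [0.4556, -0.0757, 0.1405]
tool_rot: [0.001, 0.707, 0.0, 0.707]
force: [-0.1, 0.2, -1.9]
grip_width: 0.0183
clock: 23.85
tcp_pos: [0.4768, 0.0002, 0.1398]
tool_rot: [0.107, 0.699, 0.108, 0.698]
force: [-0.0, 0.2, -1.6]
grip_width: 0.018
clock: 23.93
tcp_pos: [0.4767, -0.0002, 0.1399]
tool_rot: [0.107, 0.699, 0.107, 0.698]
force: [-1.1, -1.0, -1.5]
grip_width: 0.018
clock 23.93 tcp [ 4.767e-01 -2.000e-04  1.399e-01] toolx [-0.001  0.3   -0.954] head 0.1 w 0.018 F [-1.1 -1.  -1.5] j6 -0.59
SHIFT [ 0.025  0.025 -2.089] TURNZ -0.01
```

View pics/g9.png

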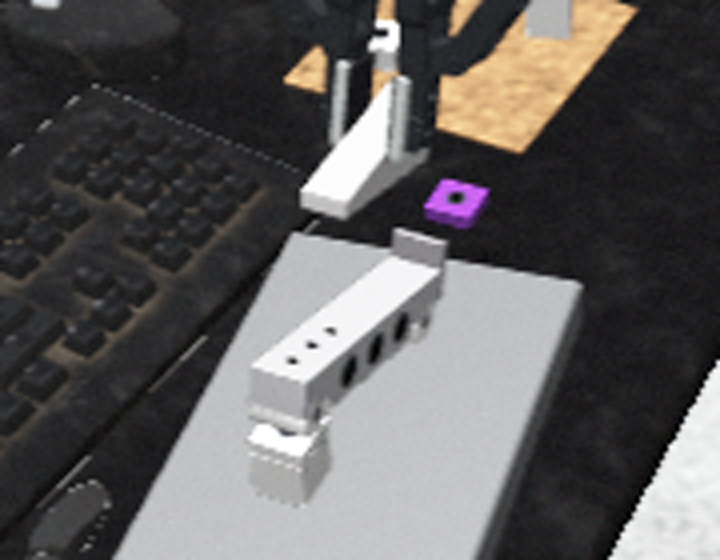

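The wedge is held level with its thin end (crop 325,200) toward the open end. Lowering.

```bash
python3 - <<'E'
from h import *
b,K,T=cam("scene")
print(proj(K,T,[.4767,.0439,.1498]),ray(K,T,(276.2,265),.1498).round(4))
E
python3 -m creep '[[[0.02,0.03,-0.8],[0,0,0],14],[[0,0,-0.7],[0,0,0],14],[[0,0,-0.3],[0,0,0],14],[[0,0,-0.1],[0,0,0],14],[[0,0,0],[0,0,0],14]]' && python3 -m creep '[[[0,0,-0.06],[0,0,0],14],[[0,0,0],[0,0,0],14],[[0,0,0],[0,0,0],14]]' && python3 -m creep '[[[0,0,-0.05],[0,0,0],14],[[0,0,0],[0,0,0],14],[[0,0,0],[0,0,0],14]]'; python3 -c "
from h import *
go(.4774,.0006,.0772,0)"
```

```text
[275.23265864 263.61216726] [0.4737 0.0463 0.1498]
clock: 24.45
tcp_pos: [0.4775, 0.0012, 0.0824]
tool_rot: [0.108, 0.7, 0.108, 0.698]
force: [0.0, -0.1, -2.2]
grip_width: 0.018
clock: 24.7
tcp_pos: [0.4779, 0.0013, 0.0814]
tool_rot: [0.108, 0.699, 0.108, 0.699]
force: [-1.0, -0.3, -1.2]
grip_width: 0.0185
clock: 24.95
tcp_pos: [0.4776, 0.0014, 0.0794]
tool_rot: [0.108, 0.699, 0.108, 0.698]
force: [-0.8, -0.0, -0.4]
grip_width: 0.0183
clock 24.95 tcp [0.4776 0.0014 0.0794] toolx [-0.001  0.302 -0.953] head 0.0 w 0.0183 F [-0.8 -0.  -0.4] j6 -0.68
SHIFT [-0.008 -0.026 -0.072] TURNZ -0.01
```

```bash
python3 -m creep '[[[0,0,-0.03],[0,0,0],14],[[0,0,0],[0,0,0],14],[[0,0,0],[0,0,0],14]]' && python3 -m creep '[[[0,0,-0.03],[0,0,0],14],[[0,0,0],[0,0,0],14],[[0,0,0],[0,0,0],14]]'; python3 - <<'E'
from h import *
b,Ks,Ts=cam("scene")
c1=cv2.resize(b[225:355,200:360],(720,585),interpolation=cv2.INTER_CUBIC)
cv2.imwrite("pics/g10.png",c1[:,:,::-1])
E
```

```text
clock: 25.2
tcp_pos: [0.4776, 0.0014, 0.0783]
tool_rot: [0.108, 0.699, 0.108, 0.698]
force: [0.3, -0.1, -2.8]
grip_width: 0.0184
clock: 25.45
tcp_pos: [0.4777, 0.0014, 0.0776]
tool_rot: [0.108, 0.699, 0.108, 0.698]
force: [-0.2, -0.4, 3.7]
grip_width: 0.0183
```

View pics/g10.png

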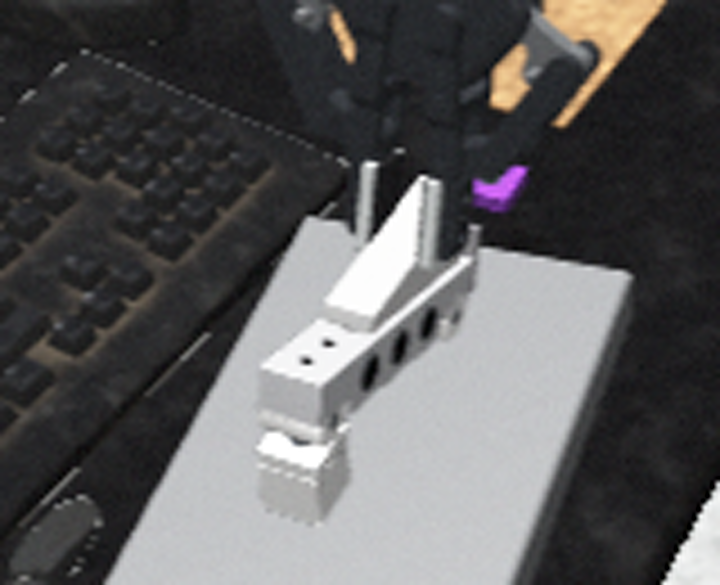

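The wedge is in contact, centred on the bar, about 4–5 mm short of the stop by my estimate. I'll lift slightly, shift about 3 mm down-slope, set down and release.

```bash
python3 -m creep '[[[0,0,0.05],[0,0,0],14],[[0,0,0],[0,0,0],14],[[0,-0.09,-0.03],[0,0,0],14],[[0,0,0],[0,0,0],14],[[0,0,0],[0,0,0],14]]' && python3 -m creep '[[[0,0,-0.03],[0,0,0],14],[[0,0,0],[0,0,0],14],[[0,0,0],[0,0,0],14]]' && python3 -m creep '[[[0,0,-0.02],[0,0,0],14],[[0,0,0],[0,0,0],14],[[0,0,0],[0,0,0],14]]'
```

```text
clock: 25.92
tcp_pos: [0.4775, -0.0015, 0.0778]
tool_rot: [0.108, 0.699, 0.108, 0.698]
force: [0.8, -0.4, -2.4]
grip_width: 0.0182
clock: 26.17
tcp_pos: [0.4776, -0.0013, 0.077]
tool_rot: [0.108, 0.699, 0.108, 0.698]
force: [0.5, -0.7, -1.6]
grip_width: 0.0181
clock: 26.42
tcp_pos: [0.4777, -0.0013, 0.0768]
tool_rot: [0.108, 0.699, 0.108, 0.698]
force: [-0.8, 0.2, 4.4]
grip_width: 0.0183
```

```bash
python3 -m creep '[[[0,0,0],[0,0,0],22],[[0,0,0],[0,0,0],30],[[0,0,0],[0,0,0],38],[[0,0,0],[0,0,0],40],[[0,0,0],[0,0,0],40]]' && python3 -m creep '[[[0,-0.06,0.2],[0,0,0],40],[[0,-0.18,0.57],[0,0,0],40],[[0,-0.27,0.86],[0,0,0],40],[[0,-0.27,0.86],[0,0,0],40],[[0,-0.27,0.86],[0,0,0],40]]' && python3 -m creep '[[[0,-1,0],[0,0,0],40],[[0,-1,0],[0,0,0],40],[[0,-1,0],[0,0,0],40],[[0,-1,0],[0,0,0],40],[[0,-1,0],[0,0,0],40]]' && python3 -m creep '[[[0,-1,0],[0,0,0],40],[[0,-1,0],[0,0,0],40],[[0,0,0],[0,0,0],40],[[0,0,0],[0,0,0],40],[[0,0,0],[0,0,0],40]]'; python3 - <<'E'
from h import *
st()
a,K,T=cam("top");b,Ks,Ts=cam("scene")
c1=cv2.resize(b[245:355,215:345],(520,440),interpolation=cv2.INTER_CUBIC)
c2=cv2.resize(a[200:320,105:180],(275,440),interpolation=cv2.INTER_CUBIC)
cv2.imwrite("pics/g11.png",np.hstack([c1,c2])[:,:,::-1])
for n,u,v,z in(("15",336,187,.018),("29",372,226,.032)):
    g=cv2.cvtColor(a,cv2.COLOR_RGB2GRAY)[v-6:v+7,u-6:u+7].astype(float);print(n,g[6,6],g.max())
E
```

```text
clock: 26.83
tcp_pos: [0.4776, -0.0013, 0.0765]
tool_rot: [0.108, 0.699, 0.108, 0.698]
force: [-0.7, -0.2, 0.1]
grip_width: 0.0399
clock: 27.25
tcp_pos: [0.4773, -0.0333, 0.1785]
tool_rot: [0.108, 0.7, 0.108, 0.698]
force: [0.3, -0.1, -0.6]
grip_width: 0.0404
clock: 27.67
tcp_pos: [0.4773, -0.1844, 0.1776]
tool_rot: [0.108, 0.699, 0.108, 0.698]
force: [0.4, 0.3, 0.8]
grip_width: 0.04
clock: 28.08
tcp_pos: [0.4773, -0.2424, 0.1771]
tool_rot: [0.108, 0.699, 0.108, 0.698]
force: [-0.2, 0.5, -0.1]
grip_width: 0.04
{'clock': 28.0833, 'tcp_pos': [0.4773, -0.2424, 0.1771], 'tool_rot': [0.1082, 0.6995, 0.1082, 0.6981], 'force': [-0.1843, 0.4553, -0.0769], 'grip_width': 0.04, 'joint_pos': [-0.7045, 0.4956, 1.7571, 0.2592, 1.1067, -0.8464]}
15 50.0 255.0
29 119.0 132.0
```

View pics/g11.png

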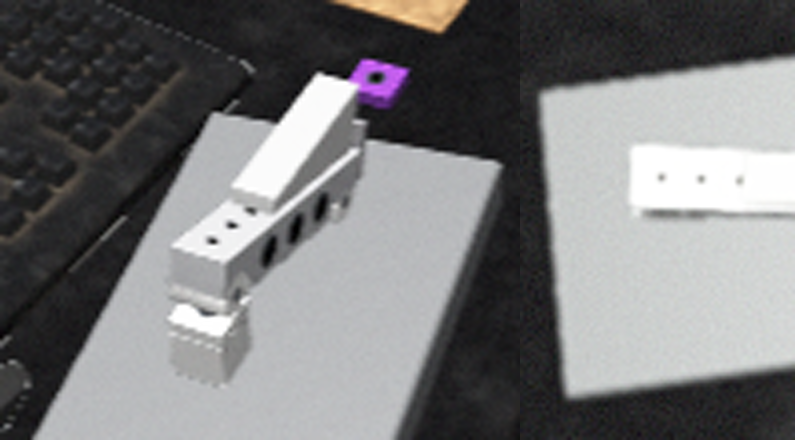

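The wedge sits on the bar with its upper face level. I'll measure its distance from the open end in both views; it should be 48 mm when fully butted and must be over 38.

```bash
python3 - <<'E'
from h import *
th=np.arcsin(.3);n=np.array([0,-np.sin(th),np.cos(th)]);mid=np.array([.4774,.036,.055]);P=mid+.02*n
def hit(K,T,uv):
    d=T[:3,:3]@np.linalg.inv(K)@np.array([*uv,1.]);o=T[:3,3];return o+d*((P-o)@n)/(d@n)
for c,q in(("scene",((265.5,308.3),(278.5,296.3))),("top",((135.5,249),(165.5,250)))):
    a,K,T=cam(c);p=[hit(K,T,u) for u in q];print(c,np.round(p,4).tolist(),"dist",np.linalg.norm(p[0]-p[1]).round(4))
a,K,T=cam("scene")
cv2.imwrite("pics/fin.png",cv2.resize(a[190:330,230:410],(720,560),interpolation=cv2.INTER_CUBIC)[:,:,::-1])
E
```

```text
scene [[0.4752, 0.087, 0.092], [0.4778, 0.0405, 0.0774]] dist 0.0488
top [[0.4751, 0.0878, 0.0922], [0.4757, 0.0453, 0.0789]] dist 0.0445
```

View pics/fin.png

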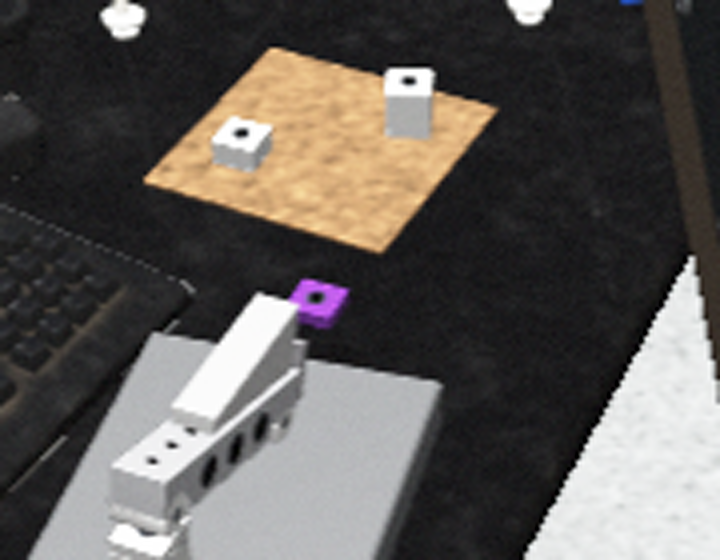

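The wedge is near the stop (gap of 0–4 mm), and the 15 and 29 mm blocks are where they started. Handing in.

```bash
python3 -c "
from cell import robot
print(robot.close_job())"
```

```text
the job is handed in; nothing more can be done
None
```

I handed the job in at about 28 s of the 106 s allowed, with the sine bar set up on the plate and the wedge on top. The hand-in gave no verdict.

**What I did:** I stacked the 8 mm block on the 22 mm block on the plate. The bar went on at 17.5 degrees, with its open-end roller on the stack and its stop-end roller on the plate. The wedge went on last, thick end toward the stop, and the arm then backed clear.

**Last checks:**
- **Stack:** it stood neatly in the pictures. Its centre measured (0.477, 0.085), and the open-end roller came out about 2 mm from that.
- **Bar:** camera and arm readings of the bar agreed to within about 2 mm once it was down.
- **Wedge:** it lies along the bar's midline with its upper face looking level.
- **Left alone:** the 15 and 29 mm blocks looked unmoved on the mat. I made no separate measurement of the spindle part, but the arm never went near it.

**Where the checks disagreed:** the two views put the thin end 48.8 mm and 44.5 mm from the open end, where fully butted would be 48 mm. The wedge may therefore stand 0–4 mm off the stop, which is inside the 10 mm allowed. I think the scene view is the better one, since in the top view I probably picked the thin end's upper edge.

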